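# Walk the nests under the press pin and set the stroke stop

### The job

The air is off: walk the carrier by its red knob on its two slides, first pausing for a moment with the empty nest squarely under the fixed press pin, then bring the nest with the brass setting piece under the pin and leave it there. Then set the stroke stop on top of the cylinder: run the knurled brass nut down clockwise until it bottoms out, back it off a quarter turn, and finish with the nut still gripped firmly and held at that setting, so that the lock nut can be tightened against it. Leave the spanner, the bin of bushes and the loose valve where they lie.

Things in the scene. Friction and masses are not known exactly. Their poses are not given: they have to be found in the camera images.
- station: Pressing station fixed to the table; origin on the table under the pin, x away from the robot side (the carrier's knob is on its -x side), y along the bridge, z up. 40 mm square uprights at y = +-140 mm carry a bridge plate (60 x 320 mm, top at 110 mm height); on it a 55 mm square grey cylinder up to 170 mm, then a 24 mm wide steel bush up to 196 mm, on which the nut bottoms.
- pin_tip (a point): Lower end of the fixed press pin (5 mm across at the tip) under the bridge, 56.5 mm above the table.
- slide_y (a joint): Lower slide of the carrier, m: grows as the carrier moves along the station's +y; range -0.055 to 0.055. Light friction (about 1.2 N); stays where it is left. The carrier is a dark plate, 200 mm (x) by 120 mm (y), top 50 mm above the table.
- slide_x (a joint): Upper slide of the carrier, m: grows as the carrier moves along the station's +x; range -0.055 to 0.04. Same friction; stays where it is left. Both slides move together when the red knob is dragged; the carrier does not turn.
- carrier_knob (a point): Where to pinch the round red knob fixed on the carrier (it does not turn): 26 mm across, red head 60 to 92 mm above the table, this point at 78 mm. From it, in the station's axes, the empty nest lies at x +145, y +32 mm and the setting-piece nest at x +125, y -32 mm.
- empty_nest (a point): Centre of the empty nest on the carrier's top: a white ring 20 mm across around a black hole 14 mm across.
- gauge_nest (a point): Centre of the top of the brass setting piece (14 mm across, standing 6 mm above the carrier, 56 mm above the table) in the other nest, also with a white ring. It passes 0.5 mm under the pin.
- stop_nut: Knurled brass nut on the pin's axis: 40 mm across, 22 mm high, white paint mark on top along its +x. Origin: centre of its underside (196 mm above the table when bottomed), z up, turns with it. Grip the rim at mid-height from above, in several grasps; 26 mm free below it. A fixed 12 mm threaded rod rises through it to 244 mm, with a 21 mm lock nut on it at 229 to 235 mm height.
- nut_turn (a joint): Angle of the stop nut, rad: 0 bottomed out on the bush (a hard stop), growing as it is unscrewed (counter-clockwise seen from above); right-hand thread, 1.75 mm of lift per turn. It turns with light friction (0.06 N m) and stays where it is left. At the start it is about 0.45 to 0.65 of a turn from the bottom.
- spanner: Loose open-ended spanner, 160 mm long, beside the station; not to be moved.
- bush_bin: Loose blue bin with brass bushes, 120 x 90 x 45 mm, beside the station; origin at the centre of its underside; not to be moved.
- valve: Loose grey valve with a black coil, 100 x 26 x 58 mm, beside the station; origin at the centre of its underside; not to be moved.

How it is judged:
By the outcome, as a careful person would: the job done as asked, in the order asked, and still so for the second after the job is handed in, while the arm keeps its last pose, push and grip.
It also fails if it takes over 67 s, if anything falls off the work surface, if the arm or the gripper's body presses on something with over 40 N, if the wrist force passes 120 N, or if a joint passes its speed limit or range.

### The arm

A 6-joint arm with a two-finger parallel gripper is mounted at the origin on the work surface. World frame = base frame: x ahead of the robot, y to its left, z up, the work surface at z = 0. Lengths are in m, angles in degrees, forces in N, time in s.
With the tool pointing down it reaches from about 0.325 to 0.85 m from the base axis. Payload 4.4 kg.
Tool frame: the origin (TCP) lies midway between the tips of the shut fingers; the grasp point (between the pads) lies 19 mm behind it; x points along the fingers, y is the direction in which the jaws open and shut, and the axes are right-handed (so a half turn about x gives the same grasp; the last joint's range is limited). The gripper opens to 94 mm and grips with 3 to 60 N. Pads are 16 mm wide; open, the fingers measure 119 mm over their backs; the gripper's body (75 mm by 177 mm) begins 78 mm behind the grasp point.
Start: joints at [56.293, 11.837, 88.321, -0, 79.842, -8.623], TCP at [0.244, 0.521, 0.205] pointing down, gripper open.
Joint ranges: [-156.59, 156.59], [-49.26, 127.26], [12.9, 141.05], [-63.56, 243.56], [4.71, 150.69], [-161.64, 161.64]. Speed limits (degrees/s): [159.86, 159.86, 180, 180, 180, 180].

### API

Orientations are given as a 3x3 rotation matrix whose columns are the frame's x, y, z axes.
In Python, from workcell import arm gives the robot as it stands. The module is installed in compiled form; this text tells all that it offers. Calls block until the motion is done:
- arm.goto(position, orientation): joint-space move of the TCP to a pose.
- arm.move_linear(position, ori=None, speed=0.15, max_force=None): straight line of the TCP; ori=None keeps the orientation; speed is the mean speed in m/s. With max_force (N) it stops when the force on the tool has changed by that much, and returns True; else False.
- arm.goto_joints(angles): joint-space move.
- arm.gripper_to(opening): finger opening in m; the grip force is fixed at half the most; returns when the fingers have stopped.
- arm.pause(seconds).
- arm.inverse_kinematics(position, orientation): joint angles nearest the present ones, or None.
- arm.get_obs(): the state.
- arm.camera(name): name is "scene" or "top" or "wrist"; returns the picture (384x512x3 uint8, blue, green, red); there is no depth.
- arm.camera_model(name): a dict with "fov_y" (degrees; the focal length in pixels is half the picture's height over the tangent of half this angle, whatever the lens; pixels are square), "cx", "cy" (the principal point, pixels), "k1" (the pictures are not rectified: a ray, as slopes to the right and down, at radius r is drawn at 1 + k1 r^2 times it, then the intrinsics apply), "extrinsics" (4x4, takes a point from world to camera coordinates). Camera axes: x right, y down, z forward; pixel columns grow to the right and rows downward; lengths in m; the calibration is good to about 2 mm. A picture is of the moment at which its call begins: read the wrist's pose just before it. camera_model takes no time and is no camera call; for the wrist camera it gives the pose at the moment of the call.
A pose or a line that the arm cannot do raises arm.MotionError and nothing moves.
- arm.close_job(): hands the job in, once; it reports no verdict.
Trained networks look in the newest picture that a camera, given by its name, has taken for a name from the list of things; names that differ only in an ending like _2 or _b are one class to them, and where a whole thing is asked for, a point or a joint stands for the part that bears it (a point fixed in the world has none). Each returns a list of dicts, best first, with "confidence" (0 to 1); they miss things now and then, are a little off and sometimes report something else, mostly with a low value. They report only what shows in the picture. A call takes as long as a camera call.
- arm.masks_of(query, camera): "mask" (384x512 bool, what is visible of it) and "at" ([column, row] in pixels, amid what is visible of it).
The state is a dict: "time": time; "joint_pos": joint angles; "dq": joint speeds; "effort": joint torques, N m; "tcp_pos": TCP position; "eef_rot": TCP orientation; "force": force on the tool from outside, world axes, zero at the start; "torque": the same for the moment, N m; "gripper_width": finger opening in m.
Only numpy, scipy, OpenCV 4.12 (cv2) and the standard library are available. Lean on these libraries where they do the work, as an engineer would, in place of code of your own. Each camera call takes 0.05 s, during which the arm holds its last target.

## Working session

There is one attempt and no reset: what is moved stays moved. The work goes in short steps, each a Python script; the robot and the scene stay as the last script left them, time stands still between calls to the robot, and variables do not carry over. Pictures are saved under pics/ and viewed, and the job is handed in when it is done.

```bash
mkdir -p pics
python3 - <<'E'
from workcell import arm
import cv2,numpy as np
for n in ["scene","top"]:
    im=arm.camera(n); cv2.imwrite(f"pics/{n}0.png",im)
    m=arm.camera_model(n); print(n,m["fov_y"],m["cx"],m["cy"],m["k1"]); print(np.round(m["extrinsics"],4).tolist())
    for q in ["station","carrier_knob","empty_nest","gauge_nest","stop_nut","spanner","bush_bin","valve"]:
        r=arm.masks_of(q,n)
        print(q,[(round(d["confidence"],2),np.round(d["at"],1).tolist(),int(d["mask"].sum())) for d in r[:3]])
o=arm.get_obs(); print(o)
E
```

```text
scene 50.60848433415038 255.85823297108038 198.6889005826326 0.015857438386590827
[[0.8954, 0.4449, -0.0201, -0.5087], [0.2747, -0.5872, -0.7614, -0.0506], [-0.3506, 0.6762, -0.648, 1.3809], [0.0, 0.0, 0.0, 1.0]]
station [(0.55, [263.4, 237.0], 5380)]
carrier_knob [(0.8, [234.5, 234.2], 1761)]
empty_nest [(0.72, [232.7, 235.1], 1728)]
gauge_nest [(0.93, [234.7, 234.0], 1747)]
stop_nut [(0.64, [279.6, 197.2], 207)]
spanner [(0.83, [239.9, 308.0], 612)]
bush_bin [(0.67, [262.7, 180.1], 875)]
valve [(0.66, [240.2, 310.3], 489), (0.57, [198.1, 342.1], 1010)]
top 51.845433065677895 258.668399493299 183.9279864986324 -0.07043994833545332
[[0.0017, -1.0, 0.004, -0.0053], [-0.9915, -0.0022, -0.1299, 0.5866], [0.1299, -0.0037, -0.9915, 0.9862], [0.0, 0.0, 0.0, 1.0]]
station [(0.27, [280.7, 197.0], 3016)]
carrier_knob [(0.78, [278.4, 199.2], 3127), (0.43, [277.9, 196.5], 3076)]
empty_nest [(0.85, [277.5, 197.0], 3081)]
gauge_nest [(0.7, [280.7, 200.0], 3106)]
stop_nut [(0.61, [269.4, 146.0], 239)]
spanner [(0.68, [353.0, 168.7], 416)]
bush_bin [(0.98, [180.7, 216.5], 1754)]
valve [(0.71, [398.0, 179.6], 583)]
{'time': 0.9, 'joint_pos': array([ 5.62933069e+01,  1.18372556e+01,  8.83194437e+01,  7.38231035e-05,
        7.98430777e+01, -8.62371970e+00]), 'dq': array([ 0.00809019, -0.01982816,  0.03244873,  0.05706211,  0.02610869,
       -0.05970302]), 'effort': array([-5.78029685e-04, -3.70868254e+01, -2.81765342e+01,  6.99650520e-02,
        2.72829708e-02, -1.90239786e-05]), 'tcp_pos': array([0.24378274, 0.52077674, 0.20546378]), 'eef_rot': array([[ 1.10503993e-06,  4.23930501e-01,  9.05694722e-01],
       [ 3.94191929e-06,  9.05694722e-01, -4.23930501e-01],
       [-1.00000000e+00,  4.03863562e-06, -6.70270989e-07]]), 'force': array([-0.19662238, -0.6678653 , -0.05423395]), 'torque': array([ 0.01760644, -0.01367171, -0.00898445]), 'gripper_width': 0.09430128572347664}
```

Run:
```python
import cv2
a=cv2.imread("pics/top0.png")[90:280,140:430]; cv2.imwrite("pics/top0c.png",cv2.resize(a,None,fx=2.75,fy=2.75,interpolation=cv2.INTER_CUBIC))
a=cv2.imread("pics/scene0.png")[120:380,120:400]; cv2.imwrite("pics/scene0c.png",cv2.resize(a,None,fx=2.3,fy=2.3,interpolation=cv2.INTER_CUBIC))
```

```text
(no output)
```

View pics/top0c.png

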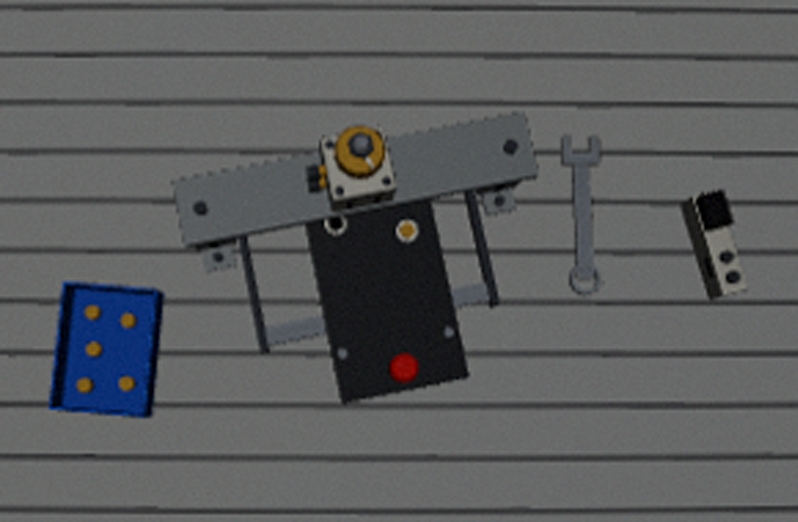

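View pics/scene0c.png

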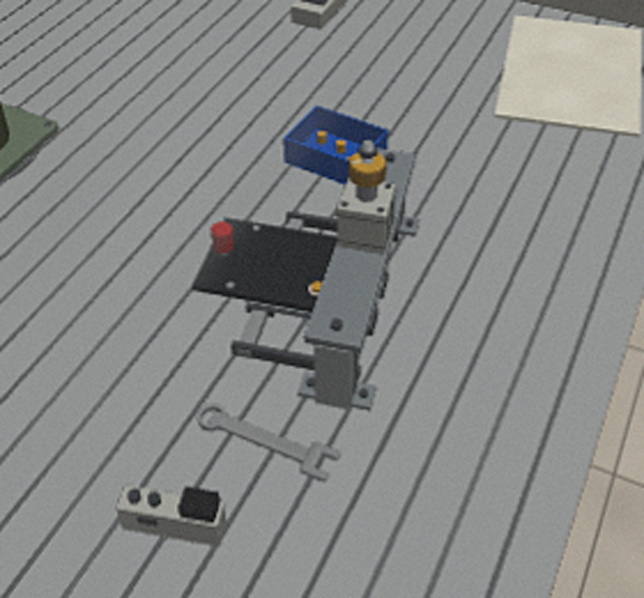

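The top picture (2.75x crop) shows the bridge rotated about 12°, the nut at crop (360,150), the knob at (404,367), the empty nest at (336,224) and the brass nest at (406,230). Bin is on the left, spanner and valve on the right. Next I estimate poses.

```bash
cat > h.py <<'E'
from workcell import arm
import cv2,numpy as np
from scipy.optimize import least_squares
def proj(m,P):
    P=np.atleast_2d(P); E=m["extrinsics"]; c=P@E[:3,:3].T+E[:3,3]
    s=c[:,:2]/c[:,2:]; r2=(s**2).sum(1,keepdims=True); s=s*(1+m["k1"]*r2)
    f=192/np.tan(np.radians(m["fov_y"]/2)); return s*f+[m["cx"],m["cy"]]
def atz(m,uv,z):
    f=192/np.tan(np.radians(m["fov_y"]/2)); d=(np.array(uv,float)-[m["cx"],m["cy"]])/f
    s=d.copy()
    for _ in range(20): s=d/(1+m["k1"]*(s@s))
    E=m["extrinsics"]; R=E[:3,:3]; C=-R.T@E[:3,3]; v=R.T@np.array([s[0],s[1],1]); return C+v*(z-C[2])/v[2]
def Rz(a): c,s=np.cos(a),np.sin(a); return np.array([[c,-s],[s,c]])
def tool(a):  # jaw (tool y) direction at world angle a (rad), pointing down
    y=np.array([np.cos(a),np.sin(a),0]); x=np.array([0,0,-1.]); return np.column_stack([x,y,np.cross(x,y)])
E
python3 - <<'E'
from h import *
m=arm.camera_model("top")
o=np.array([140,90]); k=2.75
P=lambda u,v,z: print(np.round(atz(m,np.array([u,v])/k+o,z),4))
for c in [(174,180),(525,113),(538,177),(187,247)]: P(*c,.110)
print('bolts');P(201,208,.112);P(510,147,.112)
print('knob');P(404,367,.092)
print('nests');P(336,224,.05);P(406,230,.056)
print('nut');P(360,150,.22)
w=arm.camera_model("wrist"); E=w["extrinsics"]; C=-E[:3,:3].T@E[:3,3]; ob=arm.get_obs(); R=ob["eef_rot"]
print("cam in tool",R.T@(C-ob["tcp_pos"]), (R.T@E[:3,:3].T).round(3), w["fov_y"],w["k1"])
print(tool(1)[:,2])
E
```

```text
[0.6468 0.1313 0.11  ]
[ 0.7089 -0.1816  0.11  ]
[ 0.6505 -0.1918  0.11  ]
[0.5869 0.1186 0.11  ]
bolts
[0.6213 0.1066 0.112 ]
[ 0.6772 -0.1671  0.112 ]
knob
[ 0.4829 -0.0726  0.092 ]
nests
[ 0.6174 -0.013   0.05  ]
[ 0.611  -0.0781  0.056 ]
nut
[ 0.6486 -0.0297  0.22  ]
cam in tool [-1.80777387e-01 -1.10201136e-05 -7.10236049e-02] [[-0.001 -0.244  0.97 ]
 [ 1.    -0.001  0.001]
 [ 0.     0.97   0.244]] 70.43029227928574 -0.03181246129945377
[ 0.84147098 -0.54030231  0.        ]
```

Run:
```python
from h import *
a=np.radians(101.3)
arm.goto([0.58,-0.05,0.36],tool(a)); 
m=arm.camera_model("wrist"); im=arm.camera("wrist"); cv2.imwrite("pics/w1.png",im); np.save("w1.npy",m,allow_pickle=True)
for q in ["stop_nut","carrier_knob","empty_nest","gauge_nest"]:
    r=arm.masks_of(q,"wrist"); print(q,[(round(d["confidence"],2),np.round(d["at"],1).tolist(),int(d["mask"].sum())) for d in r[:3]])
o=arm.get_obs();print(o["time"],o["joint_pos"].round(1),o["tcp_pos"],o["eef_rot"][:,1])
cv2.imwrite("pics/w1b.png",cv2.resize(im,None,fx=1.5,fy=1.5,interpolation=cv2.INTER_CUBIC))
```

```text
stop_nut [(0.75, [258.1, 227.4], 650)]
carrier_knob [(0.62, [259.2, 137.6], 6629)]
empty_nest [(0.82, [258.5, 139.8], 6632)]
gauge_nest [(0.77, [257.2, 139.4], 6662)]
3.5667 [ -13.4    8.6   74.2    0.    97.2 -114.7] [ 0.5799781  -0.04947555  0.35986653] [-1.96773127e-01  9.80449040e-01  1.27786169e-04]
```

View pics/w1b.png

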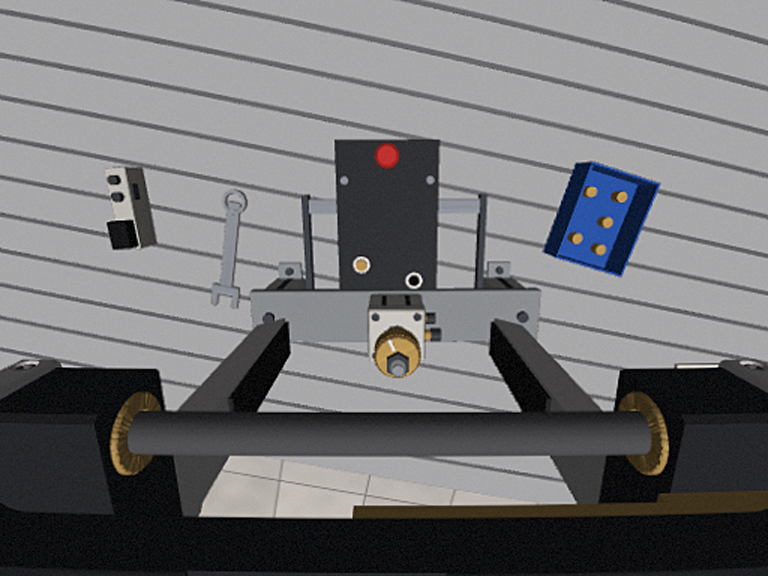

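Run:
```python
from h import *
a=cv2.imread("pics/w1.png")
cv2.imwrite("pics/c1.png",cv2.resize(a[80:260,160:370],None,fx=3.5,fy=3.2,interpolation=cv2.INTER_CUBIC)) 
hsv=cv2.cvtColor(a,cv2.COLOR_BGR2HSV)
red=((hsv[...,0]<8)|(hsv[...,0]>172))&(hsv[...,1]>150)&(hsv[...,2]>60)
ys,xs=np.nonzero(red); print(xs.mean(),ys.mean(),xs.min(),xs.max(),ys.min(),ys.max())
t=cv2.imread("pics/top0.png");cv2.imwrite("pics/c2.png",cv2.resize(t[120:240,190:345],None,fx=5,fy=5,interpolation=cv2.INTER_CUBIC))
```

```text
257.56164383561645 103.39269406392694 250 265 95 112
```

View pics/c1.png

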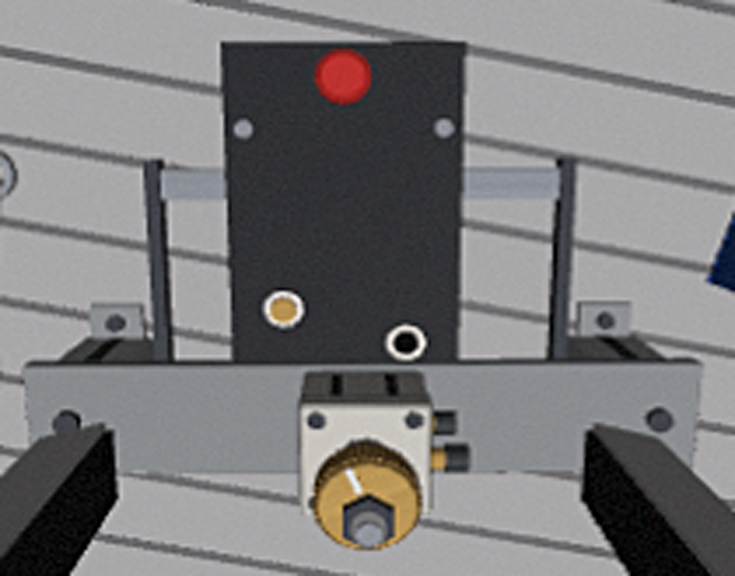

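View pics/c2.png

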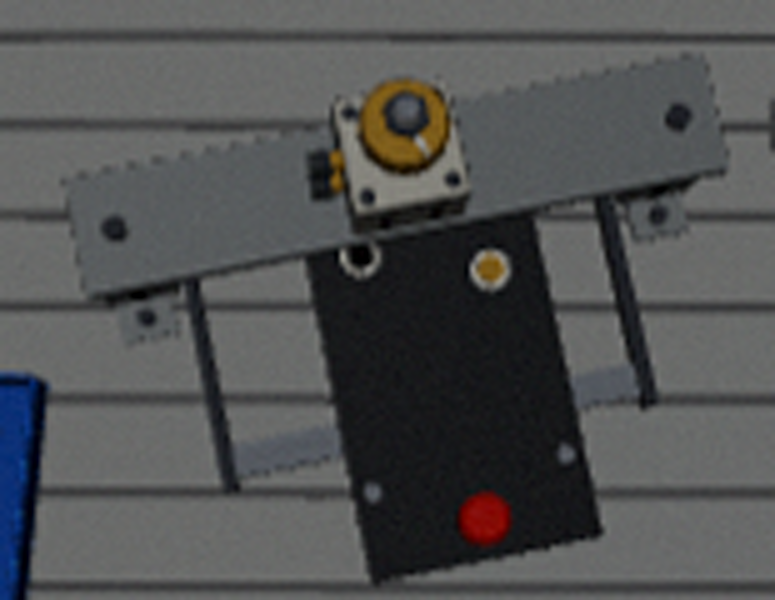

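```bash
cat > fit.py <<'E'
from h import *
mt=arm.camera_model("top"); mw=np.load("w1.npy",allow_pickle=True).item()
W=lambda u,v:(u/3.5+160,v/3.2+80); T=lambda u,v:(u/5+190,v/5+120)
S=[ # cam, uv, local, carrier?
(1,W(67,421),(0,-.14,.113),0),(1,W(658,419),(0,.14,.113),0),(1,W(369,528),(0,0,.244),0),
(1,W(25,365),(-.03,-.16,.11),0),(1,W(700,362),(-.03,.16,.11),0),(1,W(28,470),(.03,-.16,.11),0),
(1,W(343,76),(0,0,.092),1),(1,W(283,309),(.125,-.032,.056),1),(1,W(406,342),(.145,.032,.05),1),
(0,T(115,228),(0,.14,.113),0),(0,T(678,116),(0,-.14,.113),0),(0,T(406,113),(0,0,.244),0),
(0,T(63,181),(.03,.16,.11),0),(0,T(705,56),(.03,-.16,.11),0),(0,T(727,172),(-.03,-.16,.11),0),(0,T(88,296),(-.03,.16,.11),0),
(0,T(484,517),(0,0,.092),1),(0,T(490,268),(.125,-.032,.056),1),(0,T(361,259),(.145,.032,.05),1)]
def run(S,off=True):
    def res(p):
        out=[]
        for c,uv,l,k in S:
            l=np.array(l)
            if k: l[:2]+=p[3:5]
            P=np.r_[p[:2]+Rz(p[2])@l[:2],l[2]]
            out.append((proj(mw if c else mt,P)[0]-uv))
        return np.array(out)
    r=least_squares(lambda p:res(p).ravel(),[.65,-.03,.2,-.17,0],loss="soft_l1"); return r.x,res(r.x)
if __name__=="__main__":
    for s in (S,[q for q in S if q[0]],[q for q in S if not q[0]]):
        x,e=run(s); print(np.round(x*[1e3,1e3,57.2958,1e3,1e3],2))
    x,e=run(S); print(e.round(1).tolist()); np.save("st.npy",x)
E
python3 fit.py
```

```text
[ 649.24  -28.39   11.45 -171.03   -8.14]
[ 649.92  -27.33   11.46 -171.25   -8.23]
[ 648.29  -30.08   11.42 -171.35   -8.81]
[[-0.7, -0.9], [-0.7, -0.7], [-0.9, 0.6], [-1.7, -1.3], [0.2, -0.8], [0.6, 0.0], [-0.3, -0.5], [-0.5, -0.1], [-0.7, -0.5], [-0.9, -0.1], [-0.7, 0.2], [-0.5, -1.0], [-0.6, -0.8], [-1.1, -0.7], [-0.0, -0.5], [-1.2, 0.1], [-0.8, -0.1], [-0.9, -0.4], [-1.1, -0.9]]
```

Run:
```python
from h import *
p=np.load("st.npy"); a=p[2]+np.pi/2
k=p[:2]+Rz(p[2])@p[3:5]; print(k)
arm.gripper_to(0.06)
arm.goto([*k,0.15],tool(a)); arm.move_linear([*k,0.059],max_force=10)
o=arm.get_obs();print(o["time"],o["tcp_pos"],o["force"])
m=arm.camera_model("wrist"); cv2.imwrite("pics/w2.png",arm.camera("wrist"));np.save("w2.npy",m,allow_pickle=True)
cv2.imwrite("pics/t2.png",arm.camera("top"))
arm.gripper_to(0.0)
o=arm.get_obs();print(o["time"],o["tcp_pos"],o["force"],o["gripper_width"])
m=arm.camera_model("wrist"); cv2.imwrite("pics/w3.png",arm.camera("wrist"));np.save("w3.npy",m,allow_pickle=True)
cv2.imwrite("pics/t3.png",arm.camera("top"))
for i in "23": cv2.imwrite(f"pics/w{i}b.png",cv2.resize(cv2.imread(f"pics/w{i}.png"),None,fx=1.5,fy=1.5,interpolation=cv2.INTER_CUBIC))
```

```text
[ 0.48322937 -0.07033133]
5.95 [ 0.48460189 -0.07067996  0.06006585] [ 0.27835234 -0.12369297  0.17153841]
6.6917 [ 0.48329653 -0.07050496  0.05912794] [-0.0520228   0.19394139  0.33920284] 0.025141702370323413
```

View pics/w3b.png

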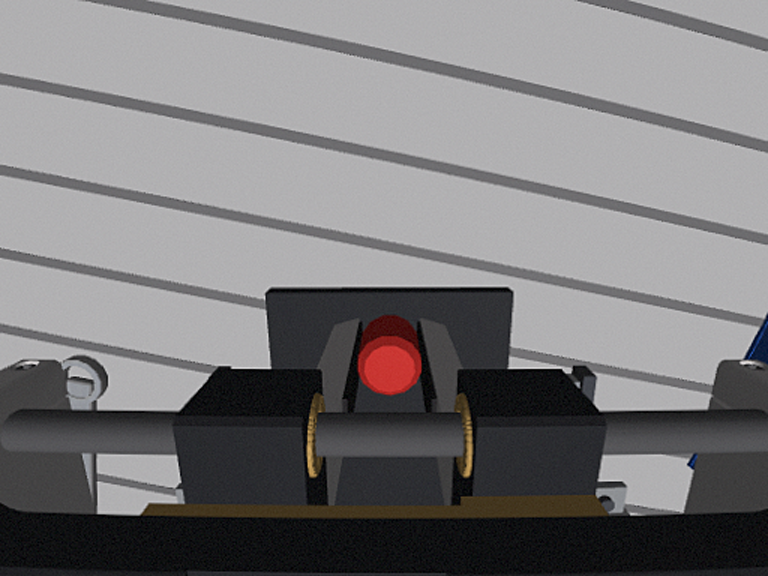

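View pics/w2b.png

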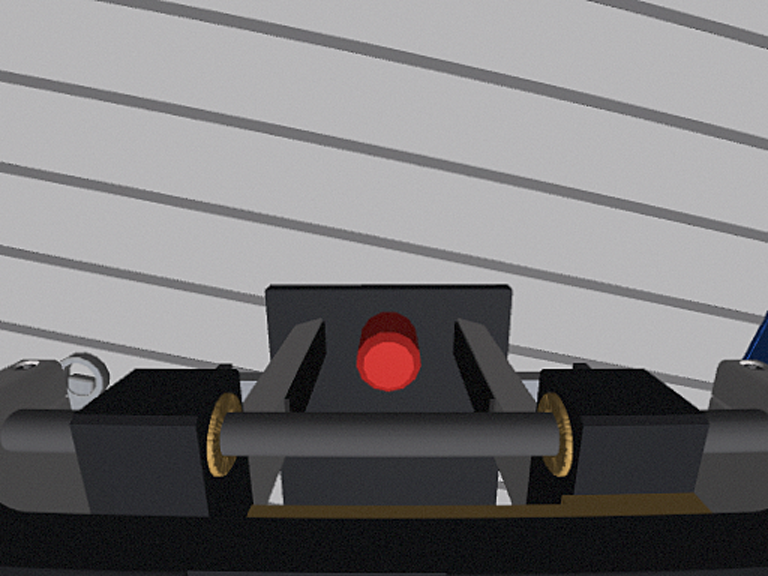

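```bash
cat > show.py <<'E'
import cv2,sys
i,o=sys.argv[1:3]
t=cv2.imread(f"pics/{i}.png");cv2.imwrite(f"pics/{o}.png",cv2.resize(t[120:240,190:345],None,fx=5,fy=5,interpolation=cv2.INTER_CUBIC))
E
python3 show.py t3 c3
```

```text
(no output)
```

View pics/c3.png

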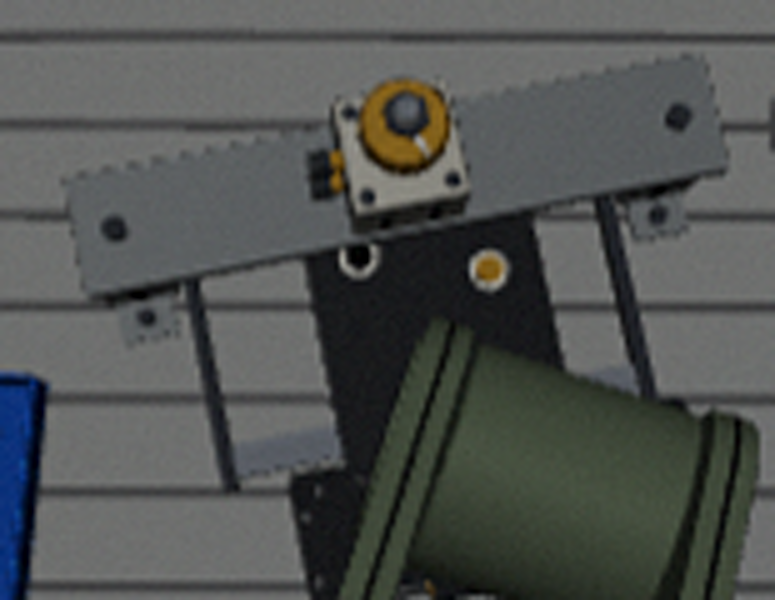

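```bash
cat > nest.py <<'E'
from h import *
def shift(A,B,c,r=9):
    a=cv2.imread(f"pics/{A}.png").astype(np.float32)@np.float32([.3,.4,.3]); b=cv2.imread(f"pics/{B}.png").astype(np.float32)@np.float32([.3,.4,.3])
    u,v=c; t=a[v-r:v+r+1,u-r:u+r+1]
    W=np.eye(2,3,dtype=np.float32)
    s=cv2.findTransformECC(t,b[v-r:v+r+1,u-r:u+r+1],W,cv2.MOTION_TRANSLATION,(3,200,1e-6),None,1)
    return s[0],W[:,2]
E
python3 - <<'E'
from nest import *
m=arm.camera_model("top"); p=np.load("st.npy")
for n,c,z in (("g",(288,174),.056),("bridge",(308,155),.11),("cyl",(271,146),.2)):
    s,d=shift("top0","t3",c,8 if n!="g" else 7); w=atz(m,np.array(c)+d,z)-atz(m,c,z); print(n,s,d,(Rz(-p[2])@w[:2]*1e3).round(2))
E
```

```text
g 0.9697272074107341 [-0.32502276  0.06815616] [-0.01  0.85]
bridge 0.9931062973055891 [-0.00104816 -0.00745821] [ 0.02 -0.  ]
cyl 0.9964580957104944 [0.01754053 0.00215775] [-0.01 -0.04]
```

```bash
python3 - <<'E'
from h import *
p=np.load("st.npy"); o=arm.get_obs(); t0=o["tcp_pos"]; 
d=Rz(p[2])@np.array([.0262,-.0244]); tgt=t0[:2]+d
arm.move_linear([*tgt,t0[2]],speed=0.05); arm.pause(0.4)
o=arm.get_obs(); print(o["time"],(Rz(-p[2])@(o["tcp_pos"]-t0)[:2]*1e3).round(2),o["force"],o["gripper_width"],o["tcp_pos"])
cv2.imwrite("pics/t4.png",arm.camera("top"));cv2.imwrite("pics/s4.png",arm.camera("scene"));m=arm.camera_model("wrist"); cv2.imwrite("pics/w4.png",arm.camera("wrist"))
np.save("g0.npy",t0)
a=cv2.imread("pics/s4.png")[190:290,190:320]; cv2.imwrite("pics/s4c.png",cv2.resize(a,None,fx=5.8,fy=5.8,interpolation=cv2.INTER_CUBIC))
E
python3 show.py t4 c4
```

```text
8.0583 [ 26.22 -24.43] [ 1.36101577 -1.6176961  -0.28153361] 0.025488515909264885 [ 0.5138504  -0.08920241  0.05914276]
```

View pics/c4.png

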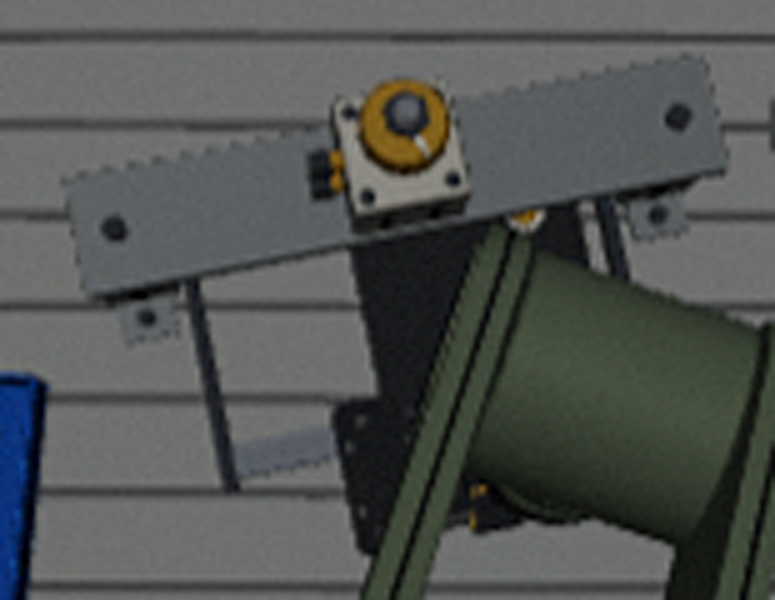

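View pics/s4c.png

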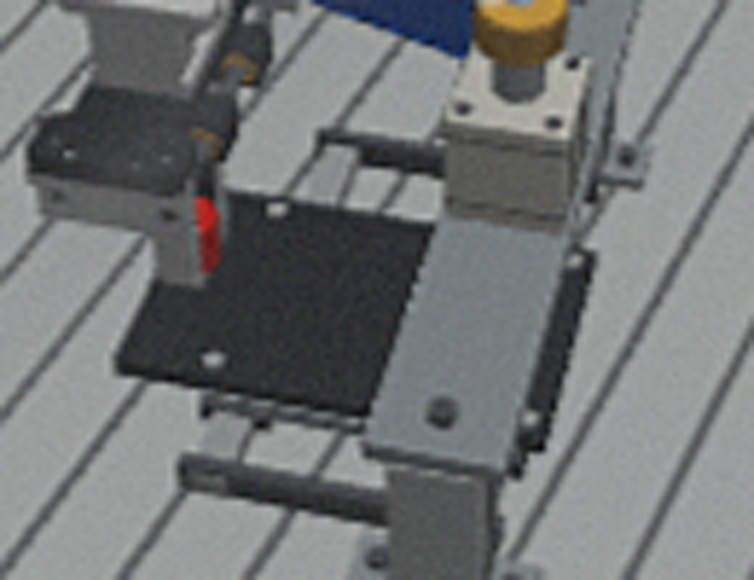

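```bash
python3 - <<'E'
from h import *
p=np.load("st.npy"); t0=np.load("g0.npy")
arm.pause(1.0)
d=Rz(p[2])@np.array([.0462,.0396]); tgt=t0[:2]+d
arm.move_linear([*tgt,t0[2]],speed=0.06); arm.pause(0.4)
o=arm.get_obs(); print(o["time"],(Rz(-p[2])@(o["tcp_pos"]-t0)[:2]*1e3).round(2),o["force"],o["gripper_width"],o["tcp_pos"])
m=arm.camera_model("wrist"); cv2.imwrite("pics/w5.png",arm.camera("wrist"));np.save("w5.npy",m,allow_pickle=True)
cv2.imwrite("pics/t5.png",arm.camera("top"));cv2.imwrite("pics/s5.png",arm.camera("scene"))
a=cv2.imread("pics/s5.png")[190:290,190:320]; cv2.imwrite("pics/s5c.png",cv2.resize(a,None,fx=5.8,fy=5.8,interpolation=cv2.INTER_CUBIC))
E
python3 show.py t5 c5
```

```text
10.875 [46.35 39.54] [-0.53901412  1.4982828   2.47832947] 0.025307746597817905 [ 0.52087224 -0.02251222  0.0591166 ]
```

View pics/c5.png

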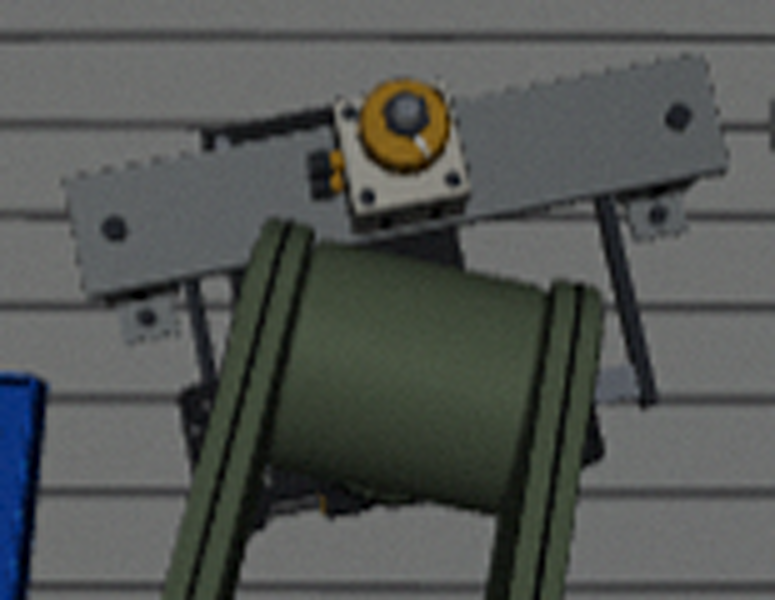

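View pics/s5c.png

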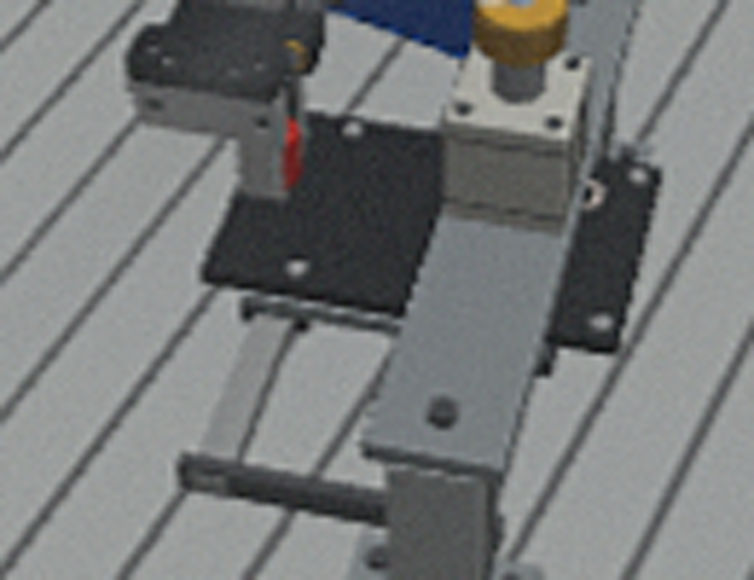

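```bash
python3 - <<'E'
from h import *
p=np.load("st.npy"); a=p[2]+np.pi/2
arm.gripper_to(0.06); o=arm.get_obs(); t=o["tcp_pos"]; print(o["time"])
arm.move_linear([t[0],t[1],0.17],speed=.25)
arm.gripper_to(0.08)
arm.goto([0.58,-0.05,0.36],tool(np.radians(101.3))); arm.pause(.2)
m=arm.camera_model("wrist"); im=arm.camera("wrist"); cv2.imwrite("pics/w6.png",im); np.save("w6.npy",m,allow_pickle=True)
cv2.imwrite("pics/t6.png",arm.camera("top"))
cv2.imwrite("pics/w6c.png",cv2.resize(im[80:260,160:370],None,fx=3.5,fy=3.2,interpolation=cv2.INTER_CUBIC)) 
print(arm.get_obs()["time"])
E
python3 show.py t6 c6
```

```text
11.7333
13.9667
```

View pics/w6c.png

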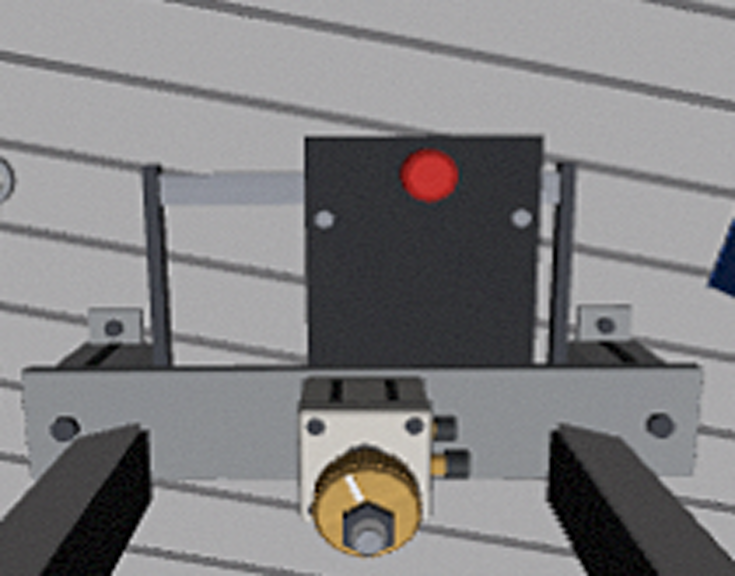

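View pics/c6.png

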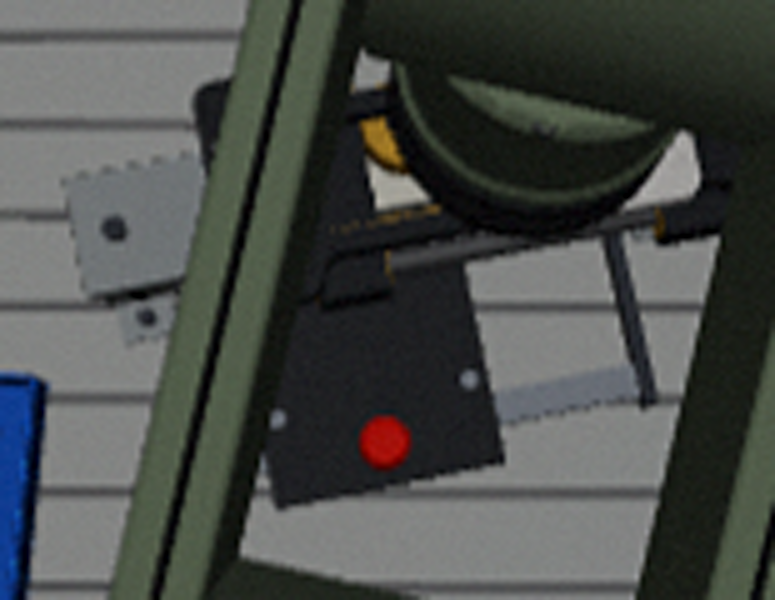

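```bash
cat > fit2.py <<'E'
from h import *
import fit
mt=arm.camera_model("top"); m1=np.load("w1.npy",allow_pickle=True).item(); m6=np.load("w6.npy",allow_pickle=True).item()
W,T=fit.W,fit.T
def redc(f):
    hsv=cv2.cvtColor(cv2.imread(f),cv2.COLOR_BGR2HSV); r=((hsv[...,0]<8)|(hsv[...,0]>172))&(hsv[...,1]>120)&(hsv[...,2]>60)
    ys,xs=np.nonzero(r); return xs.mean(),ys.mean()
print(redc("pics/w6.png"),W(430,175),redc("pics/w1.png"),W(343,76),redc("pics/t6.png"),T(385,441),redc("pics/top0.png"),T(484,517))
# fit wrist6 alone for station + knob
S=[(1,W(64,429),(0,-.14,.113),0),(1,W(660,425),(0,.14,.113),0),(1,W(369,535),(0,0,.244),0),(1,W(23,369),(-.03,-.16,.11),0),(1,W(699,367),(-.03,.16,.11),0),(1,W(430,175),(0,0,.092),1)]
fit.mw=m6
x6,e=fit.run(S); print("w6",np.round(x6*[1e3,1e3,57.3,1e3,1e3],2),e.round(1).tolist())
St=[q for q in fit.S if q[0]==0 and not q[3]]+[(0,T(385,441),(0,0,.092),1)]
xt,e=fit.run(St); print("t6",np.round(xt*[1e3,1e3,57.3,1e3,1e3],2))
# screws via planes, station frame by each view's own fit
fit.mw=m1
x1,_=fit.run([q for q in fit.S if q[0]]); x0,_=fit.run([q for q in fit.S if not q[0]])
f=lambda m,uv,x,z:(Rz(-x[2])@(atz(m,uv,z)[:2]-x[:2])*1e3)
for n,A,B in (("s-",W(243,129),W(324,219)),("s+",W(444,128),W(522,218))):
    print(n,(f(m6,B,x6,.052)-f(m1,A,x1,.052)).round(2))
for n,A,B in (("s-",T(567,453),T(470,379)),("s+",T(372,491),T(277,418))): print(n,(f(mt,B,xt,.052)-f(mt,A,xt,.052)).round(2))
E
python3 fit2.py
```

```text
(np.float64(282.2283105022831), np.float64(134.36073059360731)) (282.8571428571429, 134.6875) (np.float64(257.5330396475771), np.float64(103.42731277533039)) (258.0, 103.75) (np.float64(266.5888888888889), np.float64(207.92222222222222)) (267.0, 208.2) (np.float64(286.46590909090907), np.float64(223.1818181818182)) (286.8, 223.4)
w6 [ 650.24  -27.11   11.53 -125.57   31.71] [[0.3, -0.7], [-0.4, -0.3], [-0.0, 1.6], [-1.0, 0.0], [1.3, -0.2], [0.0, 0.0]]
t6 [ 648.29  -30.08   11.41 -124.7    31.05]
s- [45.93 40.39]
s+ [46.06 40.87]
s- [46.66 40.68]
s+ [45.77 40.04]
```

The refit puts the knob at (-125.1, 31.5) mm, target (-125, 32), so the setting-piece nest is about 0.5 mm off the pin. Next is the nut. I grip it in two perpendicular directions to find its axis.

Run:
```python
from h import *
p=np.load("st.npy"); c=p[:2].copy()
arm.gripper_to(0.065)
R=tool(np.radians(60))
arm.goto([*c,0.285],R); arm.move_linear([*c,0.189],speed=.15,max_force=12)
o=arm.get_obs(); print(o["time"],o["tcp_pos"],o["force"],o["joint_pos"].round(1)); b=o["force"]; 
cv2.imwrite("pics/w7.png",arm.camera("wrist"))
arm.gripper_to(0.0)
o=arm.get_obs(); print(o["time"],o["tcp_pos"],o["force"]-b,o["torque"],o["gripper_width"]); j=R[:,1]; print("along jaw F",(o["force"]-b)@j,"disp mm",(o["tcp_pos"][:2]-c)@j[:2]*1e3)
cv2.imwrite("pics/w8.png",arm.camera("wrist"))
cv2.imwrite("pics/w8b.png",cv2.resize(cv2.imread("pics/w8.png"),None,fx=1.5,fy=1.5))
```

```text
15.9917 [ 0.65006197 -0.02861632  0.19051342] [-0.13928181  0.5794274   0.54111958] [-10.1  21.4  77.9  -0.   80.5 -70.1]
16.5583 [ 0.64984842 -0.02784317  0.18955978] [1.12695104 1.37295987 0.1738563 ] [ 0.37484979 -0.21614254 -0.04767993] 0.0393070112979844
along jaw F 1.752493644108855 disp mm 0.7794023760706557
```

View pics/w8b.png

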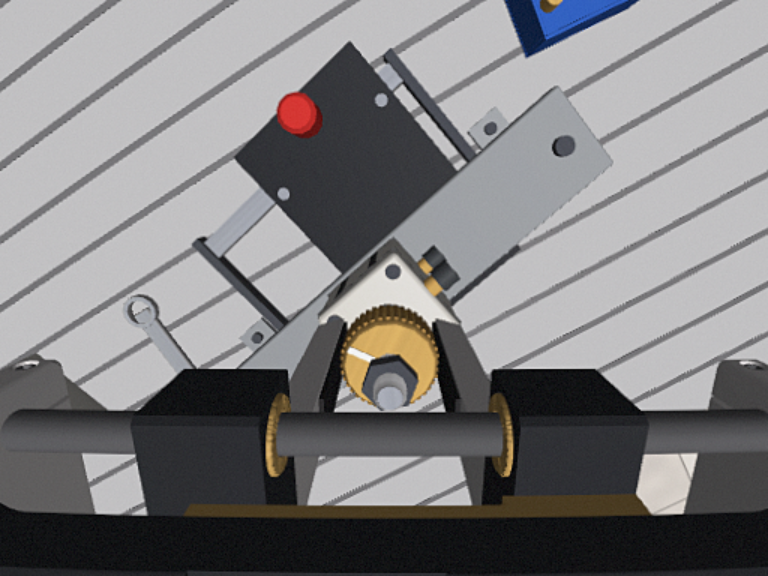

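Run:
```python
from h import *
p=np.load("st.npy"); c=p[:2].copy()+0.0009*tool(np.radians(60))[:2,1]
arm.gripper_to(0.065)
R=tool(np.radians(150))
arm.goto([*c,0.189],R); arm.pause(.2)
o=arm.get_obs(); print(o["time"],o["tcp_pos"],o["force"],o["joint_pos"].round(1)); b=o["force"]; 
arm.gripper_to(0.0)
o=arm.get_obs(); print(o["time"],o["tcp_pos"],o["force"]-b,o["torque"],o["gripper_width"]); j=R[:,1]; print("along jaw F",(o["force"]-b)@j,"disp mm",(o["tcp_pos"][:2]-c)@j[:2]*1e3, (o["tcp_pos"][:2]-c)@R[:2,2]*1e3)
np.save("c.npy",c)
```

```text
18.8083 [ 0.64969128 -0.02763963  0.18900833] [ 0.25071878  0.08269391 -0.69778643] [ -10.1   21.6   77.9    0.    80.5 -160. ]
19.325 [ 0.65047244 -0.02805897  0.18910443] [ 3.11130878 -2.21574289 -0.84534394] [-0.17072929 -0.45279359  0.03243859] 0.03910646548150156
along jaw F -3.8023438859481207 disp mm -0.9066386699249096 0.0045181234969637225
```

Run:
```python
from h import *
c=np.load("c.npy")-0.0011*tool(np.radians(150))[:2,1]; np.save("c2.npy",c)
ang=lambda o:np.degrees(np.arctan2(o["eef_rot"][1,1],o["eef_rot"][0,1]))
arm.move_linear([*c,0.189],speed=.05)
o=arm.get_obs(); print(o["time"],o["force"],o["torque"],ang(o))
a=150
while a>40:
    a-=15; arm.goto([*c,0.189-(150-a)/360*.00175],tool(np.radians(a)))
    o=arm.get_obs(); print(a,round(o["time"],2),round(ang(o),2),o["force"].round(1),o["torque"].round(3),round(o["gripper_width"]*1e3,2))
cv2.imwrite("pics/w9.png",arm.camera("wrist"))
cv2.imwrite("pics/w9b.png",cv2.resize(cv2.imread("pics/w9.png"),None,fx=1.5,fy=1.5))
```

```text
19.575 [ 0.81962348 -0.52907342 -0.17263757] [ 0.0663784  -0.06846689 -0.01035532] 150.00111412849282
135 19.93 135.16 [ 0.1 -0.7 -0.1] [ 0.041 -0.045 -0.09 ] 39.16
120 20.29 120.25 [ 0.1 -0.4  1.1] [ 0.077 -0.084 -0.05 ] 39.35
105 20.65 105.28 [ 1.5 -0.5 -0.2] [ 0.061 -0.029 -0.068] 39.18
90 21.01 90.29 [ 0.8 -0.5  0.6] [ 0.032 -0.037 -0.052] 39.52
75 21.37 75.3 [0.5 0.2 1.2] [-0.022 -0.081 -0.063] 39.54
60 21.73 60.31 [-0.9 -0.3  1.2] [-0.046  0.015 -0.043] 39.42
45 22.08 45.3 [ 0.6 -0.3  1.4] [-0.088 -0.025 -0.032] 39.26
30 22.44 30.31 [-0.5 -0.8  0.9] [-0.176  0.07  -0.072] 39.54
```

View pics/w9b.png

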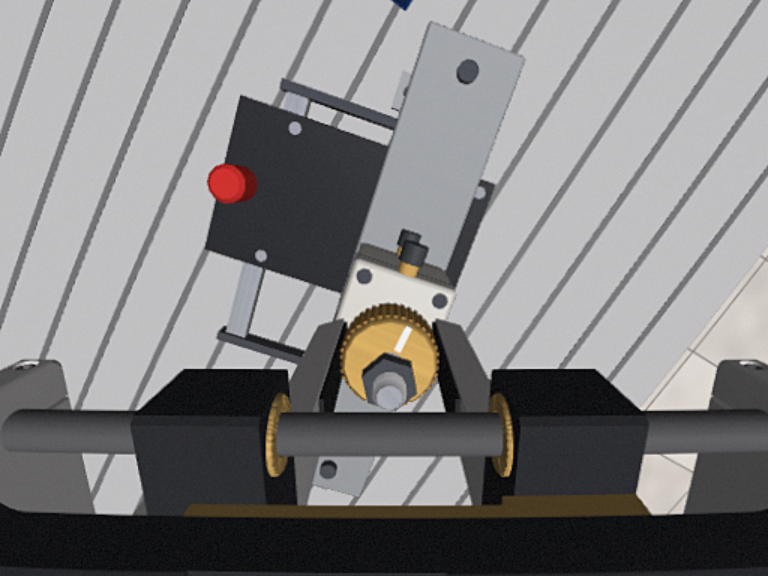

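```bash
cat > sweep.py <<'E'
from h import *
c=np.load("c2.npy")
ang=lambda o:np.degrees(np.arctan2(o["eef_rot"][1,1],o["eef_rot"][0,1]))
E
python3 - <<'E'
from sweep import *
a=30
while a>-110:
    a-=5; arm.goto([*c,0.189-(150-a)/360*.00175],tool(np.radians(a)))
    o=arm.get_obs(); print(a,round(o["time"],2),round(ang(o),2),o["force"].round(1),o["torque"].round(3),round(o["gripper_width"]*1e3,2))
    if abs(o["torque"][2])>0.16: break
arm.pause(.3); o=arm.get_obs(); print(round(o["time"],2),ang(o),o["torque"][2])
cv2.imwrite("pics/w10.png",arm.camera("wrist"))
E
```

```text
25 22.74 25.23 [-0.4 -1.3  1.9] [-0.15   0.084 -0.05 ] 39.0
20 22.99 20.24 [-0.1 -0.5  1.3] [-0.193  0.14  -0.039] 39.52
15 23.24 15.24 [-0.8 -1.1  1.3] [-0.2    0.137 -0.058] 39.73
10 23.49 10.24 [-0.7 -0.9  2.1] [-0.249  0.128 -0.032] 39.29
5 23.74 5.24 [-0.9 -1.   1.6] [-0.28   0.13  -0.034] 39.73
0 23.99 0.23 [-1.  -1.7  1.7] [-0.247  0.208 -0.041] 39.54
-5 24.24 -4.76 [-1.7 -2.   2.1] [-0.281  0.302 -0.099] 39.32
-10 24.49 -9.76 [-0.8 -2.5  2.6] [-0.361  0.263 -0.039] 39.38
-15 24.74 -14.76 [-1.9 -2.   1. ] [-0.388  0.287 -0.011] 39.19
-20 24.99 -19.76 [-1.8 -2.2  2.2] [-0.402  0.356 -0.046] 39.26
-25 25.24 -24.77 [-2.5 -1.6  2.6] [-0.412  0.37  -0.039] 39.25
-30 25.49 -29.76 [-2.4 -1.2  2.3] [-0.447  0.466 -0.032] 39.64
-35 25.74 -34.76 [-3.3 -1.9  1.7] [-0.506  0.522 -0.051] 39.38
-40 25.99 -39.77 [-3.8 -1.9  2.6] [-0.527  0.502 -0.007] 38.86
-45 26.24 -44.76 [-2.3 -3.   2.6] [-0.506  0.549 -0.105] 39.56
-50 26.49 -49.76 [-3.2 -3.   2. ] [-0.578  0.54  -0.088] 39.49
-55 26.74 -54.71 [-2.8 -2.7  2.3] [-0.542  0.713  0.419] 39.48
27.04 -54.915524793705984 0.5075087479867606
```

Run:
```python
from sweep import *
for a in np.arange(-54.5,-47.9,.5):
    arm.goto([*c,0.189-(150-a)/360*.00175],tool(np.radians(a))); arm.pause(.1)
    T=[]
    for _ in range(4): arm.pause(.02); o=arm.get_obs(); T.append(o["torque"][2])
    print(a,round(o["time"],2),round(ang(o),2),o["force"].round(1),round(np.mean(T),3))
```

```text
-54.5 27.51 -54.5 [-3.4 -4.3  3.5] 0.376
-54.0 27.93 -54.01 [-4.1 -3.2  3.1] 0.27
-53.5 28.34 -53.54 [-3.7 -2.2  3. ] 0.107
-53.0 28.76 -53.04 [-4.1 -2.7  3. ] -0.011
-52.5 29.18 -52.54 [-4.2 -1.6  2.5] -0.023
-52.0 29.59 -52.04 [-4.3 -3.2  3.2] -0.021
-51.5 30.01 -51.54 [-4.3 -3.2  2.9] -0.016
-51.0 30.43 -51.04 [-4.3 -2.9  2.4] -0.012
-50.5 30.84 -50.54 [-4.4 -4.2  3.7] -0.019
-50.0 31.26 -50.04 [-4.5 -2.8  2.3] -0.022
-49.5 31.68 -49.54 [-4.2 -2.5  2.9] -0.017
-49.0 32.09 -49.04 [-4.  -3.5  4.1] -0.004
-48.5 32.51 -48.54 [-4.7 -2.8  2.6] -0.009
-48.0 32.92 -48.04 [-4.1 -3.3  3.6] -0.015
```

Run:
```python
from sweep import *
for a in list(np.arange(-36,36,12))+[36.8]:
    arm.goto([*c,0.189-(150-a)/360*.00175],tool(np.radians(a)))
    o=arm.get_obs(); print(a,round(o["time"],2),round(ang(o),2),o["force"].round(1),o["torque"].round(3),round(o["gripper_width"]*1e3,2))
arm.pause(.5); o=arm.get_obs(); print(round(o["time"],2),ang(o),o["force"],o["torque"],o["gripper_width"],o["tcp_pos"])
cv2.imwrite("pics/w11.png",arm.camera("wrist"));cv2.imwrite("pics/t11.png",arm.camera("top"))
ims=[cv2.resize(cv2.imread(f"pics/w{i}.png")[190:280,200:320],None,fx=3.2,fy=3.2,interpolation=cv2.INTER_CUBIC) for i in (10,11)]
cv2.imwrite("pics/cmp.png",np.hstack(ims))
cv2.imwrite("pics/w11b.png",cv2.resize(cv2.imread("pics/w11.png"),None,fx=1.5,fy=1.5))
```

```text
-36 33.24 -36.02 [-4.3 -2.9  3. ] [-0.699  0.742  0.054] 39.61
-24 33.56 -24.02 [-4.1 -2.7  2.1] [-0.632  0.744  0.083] 39.39
-12 33.88 -12.06 [-3.  -3.9  3.4] [-0.65   0.766  0.042] 39.27
0 34.19 -0.06 [-4.1 -3.2  3.7] [-0.672  0.718  0.077] 39.32
12 34.51 11.86 [-4.3 -2.9  3. ] [-0.682  0.674  0.096] 38.98
24 34.83 23.8 [-3.9 -3.7  2.7] [-0.642  0.68   0.028] 39.31
36.8 35.15 36.52 [-2.9 -3.2  2.5] [-0.613  0.652 -0.006] 39.32
35.65 36.767216511902774 [-3.4827674  -3.90449319  2.62494406] [-0.62963206  0.57108854 -0.04671906] 0.03961533397562442 [ 0.65066039 -0.02818617  0.18841443]
```

View pics/cmp.png

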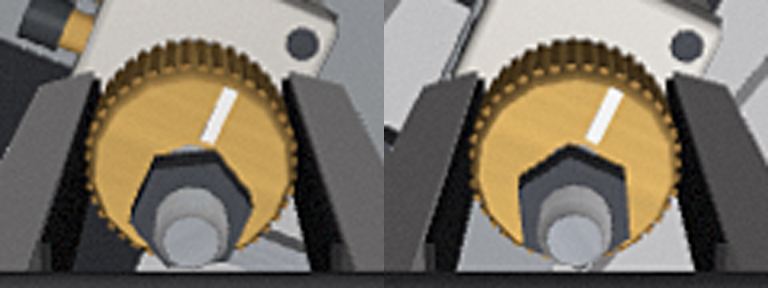

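View pics/w11b.png

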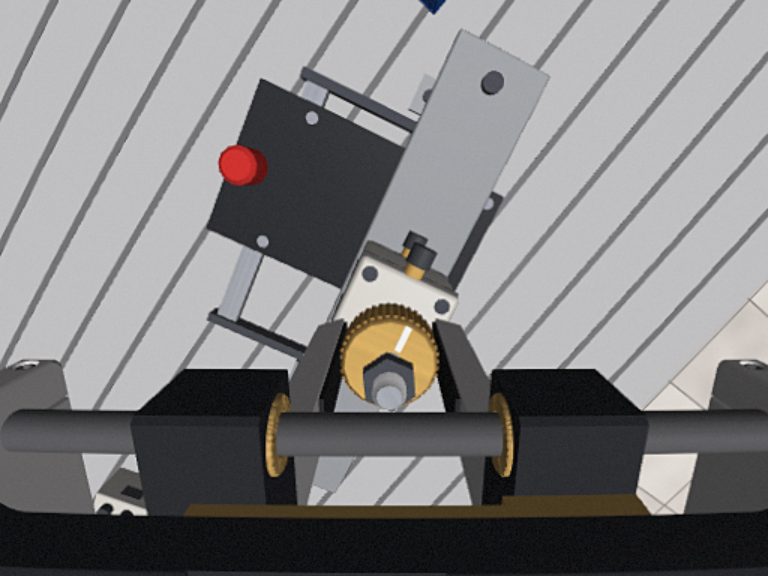

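In both crops the mark sits at the same place relative to the fingers, about (215,115), so the nut did not slip in the grip. The carrier still stands where I left it.

```bash
python3 -c "
from workcell import arm
arm.close_job(); o=arm.get_obs(); print(o['time'],o['gripper_width'])"
```

```text
the job is handed in; nothing more can be done
the job is handed in; nothing more can be done
```

The job is handed in: the setting-piece nest is under the pin, and the stop nut is held a quarter turn off the bottom. The robot clock read about 35.7 s at my last check, against the 67 s limit.

- **Carrier:** I dragged it by the red knob and stopped for about 1.5 s with the empty nest under the pin. I then moved it 20 mm in x and 64 mm in y to bring the setting-piece nest under the pin, and released the knob. Fits from the wrist and top pictures afterwards put the knob at about (-125, 31.5) mm against a target of (-125, 32). The two cameras disagreed by 0.6 to 0.9 mm. I couldn't check the empty-nest stop directly, because the bridge hides the nest. It rests on the measured start position, and gripping had shifted the carrier by about 0.8 mm, which I allowed for.
- **Nut:** I gripped it once without turning to find its axis, then did all the turning in a second grasp. It ran down about 203° clockwise to a hard stop, where the torque rose to about 0.5 N m. As I backed off, the torque fell to zero at a tool angle of -53.2°. From there I turned it back 90°, and the measured final angle was 36.8°.
- **Last checks:** The paint mark did not move relative to the fingers between the stop and the end, so I saw no slip. The grip was still closed at 39.6 mm. A side load of 3 to 5 N and about 0.85 N m of tilting moment remained on the tool, well below the limits.
- **Loose parts:** I never moved near the spanner, bin or valve, though I did not measure their positions again at the end.

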